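# Move the keeper lock to the hook that holds the seal

### The arm

A 7-joint arm with a two-finger parallel gripper is mounted at the origin on the work surface. World frame = base frame: x ahead of the robot, y to its left, z up, the work surface at z = 0. Lengths are in mm, angles in degrees, forces in N, time in s.
With the tool pointing down it reaches from about 400 to 900 mm from the base axis. Payload 5.5 kg.
Tool frame: the origin (TCP) lies at the very end of the fingers, on their centre line; the grasp point (between the pads) lies 19 mm behind it; z points along the fingers, y is the direction in which the jaws open and shut (so a half turn about z gives the same grasp; the last joint's range is limited). The gripper opens to 85 mm and grips with 20 to 120 N. Pads are 22 mm wide; open, the fingers measure 114 mm over their backs; the gripper's body (76 mm by 85 mm) begins 54 mm behind the grasp point. The pads swing forward as they close: fully open they stand 13 mm farther back than shut.
Start: joints at [80.054, 28.699, -24.465, 88.831, 12.651, 65.22, -12.049], TCP at [275.009, -588.957, 231.31] pointing down, gripper open.
Joint ranges: [-164.97, 164.97], [-17.58, 116.51], [-87.97, 89.64], [11.32, 138.91], [-80.73, 260.73], [10.89, 115.49], [-147.41, 147.41]. Speed limits (degrees/s): [147.25, 147.25, 180, 180, 180, 180, 180].

### API

Orientations are given as [roll, pitch, yaw] about the fixed x, y, z axes, in that order (R = Rz(yaw) Ry(pitch) Rx(roll)).
In Python, from bench import get_state, read_camera, finish_job gives the robot as it stands. The module is installed in compiled form; this text tells all that it offers.
- The arm moves only by the shell command python3 -m handwheel 'ROWS' [OPENING] [FORCE]. ROWS is JSON, a list of rows, each a list of 6 numbers: the shift along the tool's x, y, z in mm, then the turn, a rotation vector about the tool's x, y, z in degrees. A call has 1 to 12 rows; each row shifts and turns the commanded pose from where the row before left it, along the tool's axes as they then stand; what a row does not reach is not made up. A row lasts 1/10 s, in which the tool goes at most 50 mm and 8.59 degrees, less where a joint would pass 70% of its speed; a pose out of reach is approached as far as the arm can. A call is refused whole if a number of a shift passes 50 or a number of a turn 8.59, either way. A call with a gripper value outside its range is refused whole. OPENING is the closure, from -1 (fully open) to 1 (shut), set as the call begins (- or left out, the last holds). The fingers move at their own pace and stop on an object; FORCE is the grip in N (left out, the last holds). Time passes only in rows, so rows that do not move let the fingers close. It gives the time, the measured TCP pose, the force and the opening at its end, in the units of the state.
- get_state(): the state, without advancing time (a new reading comes with each control period).
- read_camera(name): name is "scene" or "top"; returns a dict with "color" (420x560x3 uint8, red, green, blue), "mtx" (3x3 intrinsics, pixels), "view" (4x4, takes a point from world to camera coordinates). Camera axes: x right, y down, z forward; pixel columns grow to the right and rows downward; lengths in mm; the calibration is good to about 2 mm. A picture is of the moment at which its call begins. There is no depth.
- finish_job(): hands the job in, once; it reports no verdict.
The state is a dict: "time_s": time; "qpos": joint angles; "dq": joint speeds; "joint_torque": joint torques, N m; "ee_pos": TCP position; "eef_rot": TCP orientation; "force": force on the tool from outside, world axes, zero at the start; "torque": the same for the moment, N m; "gripper_width": opening from 0.0 (shut) to 1.0 (fully open).
Only numpy, scipy, OpenCV 4.12 (cv2) and the standard library are available. Lean on these libraries where they do the work, as an engineer would, in place of code of your own. Each camera call takes 0.05 s, during which the arm holds its last target. There are 200 camera calls.

### The job

The brass seal matrix has been hung on a different hook, so its lock must follow: with the fingertips, first push the toggle lever that is still closed over an empty hook back over centre until it snaps open, then push the lever of the hook that carries the matrix forward, towards the hook, over centre until it snaps closed above the hook. Leave the third lever open, and pick up nothing: the hanging matrix and everything lying about stay where they are.

Things in the scene. Friction and masses are not known exactly. Their poses are not given: they have to be found in the camera images.
- shelf: Grey riveted steel shelf 180 mm deep (its x), 400 mm wide (its y), top face 110 mm above the table. Origin: centre of its footprint on the table; its front edge (robot side) is 90 mm from the origin along its -x. Fixed. Three iron hooks with levers are riveted along its front edge, 96 to 144 mm apart, in any order.
- keeper_seal (a joint): Angle of the steel toggle lever (keeper) on the hook on which the brass matrix hangs. 0 = upright, dead centre. +0.5 = closed: leaning 0.5 rad towards the front edge, its flat tongue over the mouth of the hook. -0.5 = open: leaning 0.5 rad back (shelf's +x), tongue raised. A spring snaps it from upright to the end stop it leans to; 2 to 3 N at the crossbar take it over.
- bar_seal (a point): Centre of the top crossbar of lever keeper_seal: a round steel bar 40 mm long (along the shelf's y) and 12 mm thick on a stem 8 mm thick, 85 mm above the lever's pin. Moves with the lever.
- pivot_seal (a point): Centre of the hinge pin of lever keeper_seal, 28 mm above the shelf top, 15 mm behind its front edge. Fixed; axes as the shelf's (x away from the robot, z up). The tongue is 82 mm long and 14 mm wide, starts at the pin and points forward, about 1.26 rad from the stem.
- keeper_closed (a joint): Angle of the steel toggle lever (keeper) on the empty hook whose keeper was left closed. 0 = upright, dead centre. +0.5 = closed: leaning 0.5 rad towards the front edge, its flat tongue over the mouth of the hook. -0.5 = open: leaning 0.5 rad back (shelf's +x), tongue raised. A spring snaps it from upright to the end stop it leans to; 2 to 3 N at the crossbar take it over.
- bar_closed (a point): Centre of the top crossbar of lever keeper_closed: a round steel bar 40 mm long (along the shelf's y) and 12 mm thick on a stem 8 mm thick, 85 mm above the lever's pin. Moves with the lever.
- pivot_closed (a point): Centre of the hinge pin of lever keeper_closed, 28 mm above the shelf top, 15 mm behind its front edge. Fixed; axes as the shelf's (x away from the robot, z up).
- keeper_spare (a joint): Angle of the steel toggle lever (keeper) on the other empty hook, whose keeper is open and must stay open. 0 = upright, dead centre. +0.5 = closed: leaning 0.5 rad towards the front edge, its flat tongue over the mouth of the hook. -0.5 = open: leaning 0.5 rad back (shelf's +x), tongue raised. A spring snaps it from upright to the end stop it leans to; 2 to 3 N at the crossbar take it over.
- bar_spare (a point): Centre of the top crossbar of lever keeper_spare: a round steel bar 40 mm long (along the shelf's y) and 12 mm thick on a stem 8 mm thick, 85 mm above the lever's pin. Moves with the lever.
- pivot_spare (a point): Centre of the hinge pin of lever keeper_spare, 28 mm above the shelf top, 15 mm behind its front edge. Fixed; axes as the shelf's (x away from the robot, z up).
- seat_seal (a point): Middle of the seat of the hook on which the matrix hangs, on the axis of its 7 mm round iron bar, 60 mm in front of the pin and 16 mm below the shelf top.
- matrix_loop (a point): Top of the loop handle of the brass matrix (a seal stamp about 76 mm tall, foot 56 mm in diameter, loop 32 mm across) that hangs freely by its loop from a hook; the point is on the axis of the 5 mm loop bar, about 6 mm above the seat.
- tin_box: Tin specimen box, 52 x 77 x 34 mm, on the shelf behind the levers. Origin: centre of its underside. Not part of the job; stays where it is.
- wax_disc: Red wax disc, 38 mm in diameter, 9 mm thick, lying on the shelf. Origin: centre of its underside. Not part of the job; stays where it is.
- plumb: Lead plumb, 28 mm in diameter, 42 mm tall, standing on the shelf. Origin: centre of its underside. Not part of the job; stays where it is.
- scoop: Horn scoop, 104 mm long, 37 mm wide, 14 mm tall, lying on the shelf behind the levers. Origin: centre of its underside. Not part of the job; stays where it is.
- stamp: Rubber stamp with turned wooden grip, 30 x 45 mm, 74 mm tall, on the table to the left of the shelf. Origin: centre of its underside. Not part of the job; stays where it is.
- pin_pot: Round steel pin pot, 52 mm in diameter, 36 mm tall, on the table to the right of the shelf. Origin: centre of its underside. Not part of the job; stays where it is.
- ink_pad: Black ink pad case, 75 x 110 x 20 mm, on the table to the right of the shelf. Origin: centre of its underside. Not part of the job; stays where it is.
Mind the look-alikes: they are no part of the job. Of the things like the part that bears matrix_loop, leave any that is green; of the rest the larger one is meant.

How it is judged:
By the outcome, as a careful person would: the job done as asked, in the order asked, and still so for the second after the job is handed in, with the robot touching nothing.
It also fails if it takes over 35 s, if anything falls off the work surface, if the arm or the gripper's body presses on something with over 40 N, if the wrist force passes 120 N, or if a joint passes its speed limit or range.

## Working session

There is one attempt and no reset: what is moved stays moved. The work goes in short steps, Python scripts to look and compute and a shell command to move; the robot and the scene stay as the last step left them, time stands still between calls to the robot, and variables do not carry over. Pictures are saved under pics/ and viewed, about 8 in all and at most 12, crops included, and the job is handed in when it is done.

```bash
mkdir -p pics
python3 - <<'E'
from bench import *
import cv2
for n in("scene","top"):
    c=read_camera(n); cv2.imwrite(f"pics/{n}0.png",c["color"][:,:,::-1]); print(c["mtx"].round(1).tolist(),c["view"].round(4).tolist())
s=get_state(); print(s)
E
```

```text
[[546.5, 0.0, 281.6], [0.0, 546.5, 208.6], [0.0, 0.0, 1.0]] [[-0.5135, 0.858, -0.0139, 282.6215], [0.6419, 0.3733, -0.6698, -262.7506], [-0.5695, -0.3528, -0.7424, 1696.2113], [0.0, 0.0, 0.0, 1.0]]
[[396.0, 0.0, 284.0], [0.0, 396.0, 208.8], [0.0, 0.0, 1.0]] [[0.0292, -0.9994, -0.0205, 4.0801], [-0.9823, -0.0249, -0.1857, 570.3239], [0.1851, 0.0256, -0.9824, 1248.9341], [0.0, 0.0, 0.0, 1.0]]
{'time_s': 0.1, 'qpos': array([ 80.05290628,  28.74802292, -24.4530872 ,  88.88809647,
        12.65304052,  65.21970196, -12.05110535]), 'dq': array([-0.01124969, -0.27638431, -0.06302715, -0.07424837, -0.10158328,
        0.00030012,  0.09062215]), 'joint_torque': array([-1.11150689e-02, -5.70805585e+01, -5.83873183e+00, -2.81743562e+01,
        1.03529077e-02,  5.57696651e-03, -1.58801288e-05]), 'ee_pos': array([ 274.65254349, -588.4100642 ,  230.34677305]), 'eef_rot': array([-1.79897783e+02, -6.92731542e-04,  2.50286750e+01]), 'force': array([ 0.48087316, -0.1721033 , -0.12554302]), 'torque': array([ 0.05153712, -0.02103916,  0.01474696]), 'gripper_width': 0.9997996777581885}
```

View pics/scene0.png

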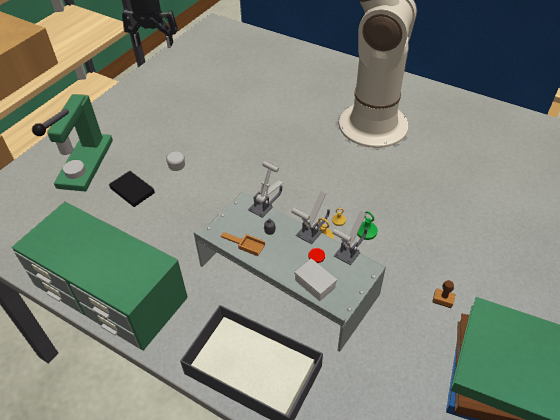

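View pics/top0.png

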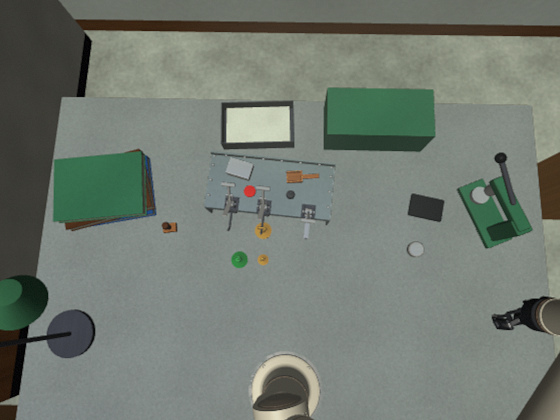

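Run:
```python
import cv2,numpy as np
a=cv2.imread("pics/scene0.png")[150:290,185:395]; b=cv2.imread("pics/top0.png")[145:275,195:345]
cv2.imwrite("pics/c1.png",cv2.resize(a,(798,532),interpolation=cv2.INTER_CUBIC))
cv2.imwrite("pics/c2.png",cv2.resize(b,(690,598),interpolation=cv2.INTER_CUBIC))
```

```text
(no output)
```

View pics/c1.png

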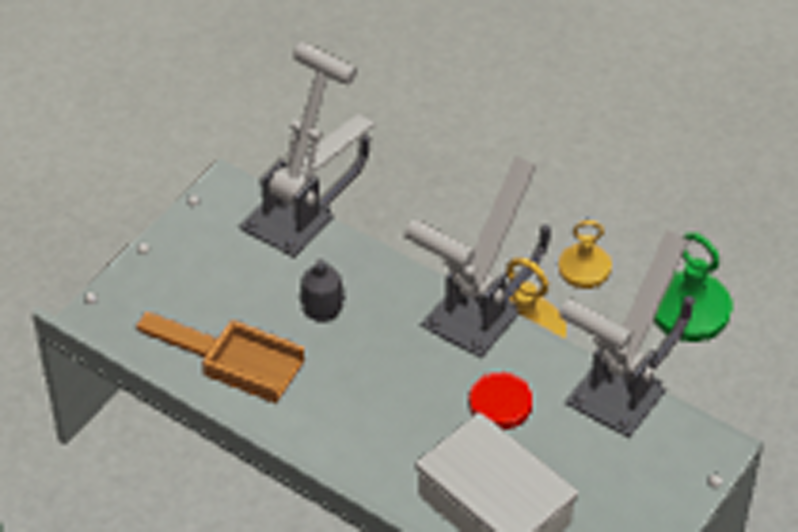

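View pics/c2.png

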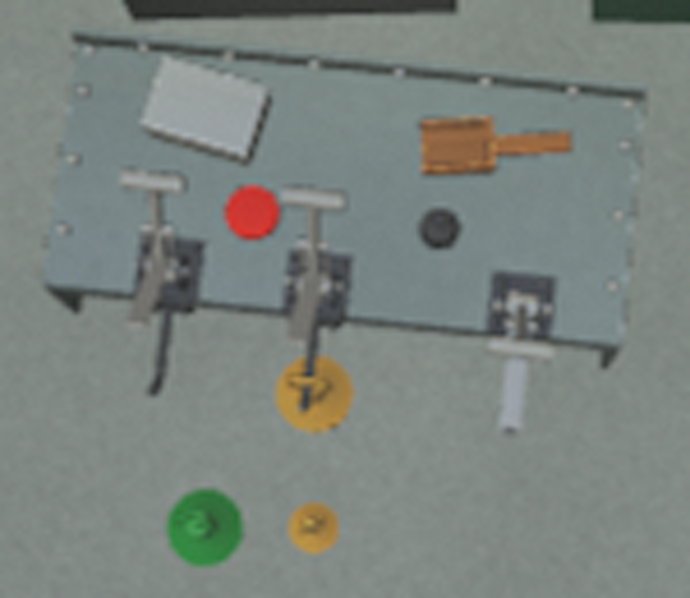

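The scene shows three candidates for the matrix:
- **Larger brass one**, scene (323,222), top (263,231). It hangs from the middle hook.
- **Small brass one**, top (263,259). It stands on the table.
- **Green one**, top (239,259). It also stands on the table.

The larger brass one fits, and the enlarged crops confirm it, so the middle lever is the seal lever and it is open. The right lever (top (308,220)) is closed over an empty hook. The left lever is the spare. Next I'll measure the bars.

```bash
cat > h.py <<'E'
import numpy as np
from scipy.optimize import least_squares
from scipy.spatial.transform import Rotation as R
C={'s':(np.array([[546.5,0,281.6],[0,546.5,208.6],[0,0,1]]),np.array([[-0.5135,0.858,-0.0139,282.6215],[0.6419,0.3733,-0.6698,-262.7506],[-0.5695,-0.3528,-0.7424,1696.2113]])),
't':(np.array([[396.,0,284],[0,396,208.8],[0,0,1]]),np.array([[0.0292,-0.9994,-0.0205,4.0801],[-0.9823,-0.0249,-0.1857,570.3239],[0.1851,0.0256,-0.9824,1248.9341]]))}
def proj(c,P):
    K,V=C[c]; q=K@(V[:,:3]@P+V[:,3]); return q[:2]/q[2]
def ray(c,uv,z):
    K,V=C[c]; d=V[:,:3].T@np.linalg.solve(K,[*uv,1]); o=-V[:,:3].T@V[:,3]; return o+d*(z-o[2])/d[2]
E
python3 - <<'E'
from h import *
s=lambda u,v:(185+u/3.8-.4,150+v/3.8-.4); t=lambda u,v:(195+u/4.6-.4,145+v/4.6-.4)
B={'closed':(s(325,62),t(520,347)),'seal':(s(438,242),t(313,198)),'spare':(s(597,322),t(152,181))}
for n,(a,b) in B.items():
    f=least_squares(lambda P:np.r_[proj('s',P)-a,proj('t',P)-b],[700,0,200]); print(n,f.x.round(1),f.fun.round(2), 'at z212.6:',ray('s',a,212.6).round(1),ray('t',b,212.6).round(1))
# shelf front corners z=110, back
for n,p in {'fl':(45,287),'fr':(622,345),'bl':(75,38),'br':(645,93)}.items(): print(n,ray('t',t(*p),110).round(1))
for n,p in {'frontright(-y)':(215,160),'frontleft':(762,445),'backright':(35,318)}.items(): print(n,ray('s',s(*p),110).round(1))
for n,p in {'plumb':(438,228),'wax':(252,212),'green':(205,527),'small':(313,527),'mat':(313,393)}.items(): print(n,ray('t',t(*p),20 if n!='plumb'else 150).round(1))
E
```

```text
closed [508.7 -52.7 213.6] [-0.1  -0.01 -0.11  0.06] at z212.6: [507.8 -53.1 212.6] [509.  -53.1 212.6]
seal [601.1  79.4 213. ] [ 0.04  0.    0.04 -0.02] at z212.6: [600.8  79.1 212.6] [601.1  79.5 212.6]
spare [609.1 182.6 214.1] [-0.14 -0.   -0.18  0.08] at z212.6: [607.9 182.4 212.6] [609.8 182.4 212.6]
fl [558.8 269.9 110. ]
fr [ 528.7 -125.8  110. ]
bl [737.9 260.6 110. ]
br [ 706.8 -140.4  110. ]
frontright(-y) [ 532.1 -126.1  110. ]
frontleft [563.2 273.8 110. ]
backright [ 698.8 -146.9  110. ]
plumb [597.8   0.7 150. ]
wax [636.2 140.4  20. ]
green [403.3 163.7  20. ]
small [405.5  86.   20. ]
mat [502.2  89.8  20. ]
```

```bash
python3 -m handwheel '[[0,0,0,0,0,7.35],[0,0,0,0,0,7.35],[0,0,0,0,0,7.35],[0,0,0,0,0,7.35],[0,0,0,0,0,0],[0,0,0,0,0,0]]' 1 60; python3 -m handwheel '[[6,-23,0,0,0,0],[12,-45,0,0,0,0],[12,-45,0,0,0,0],[12,-45,0,0,0,0],[12,-45,0,0,0,0],[12,-45,0,0,0,0],[12,-45,0,0,0,0],[12,-45,0,0,0,0],[12,-45,0,0,0,0],[12,-45,0,0,0,0],[6,-23,0,0,0,0],[0,0,0,0,0,0]]'
```

```text
time_s: 0.7
ee_pos: [275.0, -588.7, 230.9]
eef_rot: [-180.0, 0.0, -4.2]
force: [0.2, 0.4, -1.0]
gripper_width: 0.009
time_s: 1.9
ee_pos: [430.4, -144.3, 231.7]
eef_rot: [-180.0, -0.1, -3.8]
force: [-0.7, -0.6, 0.1]
gripper_width: -0.001
```

```bash
python3 -m handwheel '[[10,-32,0,0,0,0],[10,-32,0,0,0,0],[9,-33,0,0,0,0],[0,0,0,0,0,0],[0,0,14,0,0,0],[0,0,14,0,0,0],[0,0,0,0,0,0],[0,0,0,0,0,0]]'
python3 - <<'E'
from bench import *
import cv2,numpy as np
a=read_camera("scene")["color"][150:290,185:395,::-1]; b=read_camera("top")["color"][145:275,195:345,::-1]
cv2.imwrite("pics/d.png",np.hstack([cv2.resize(a,(420,280),interpolation=3),cv2.resize(b,(323,280),interpolation=3)]))
E
```

```text
time_s: 2.7
ee_pos: [464.8, -54.7, 202.9]
eef_rot: [-180.0, 0.1, -4.4]
force: [0.3, -0.0, 0.2]
gripper_width: -0.002
```

View pics/d.png

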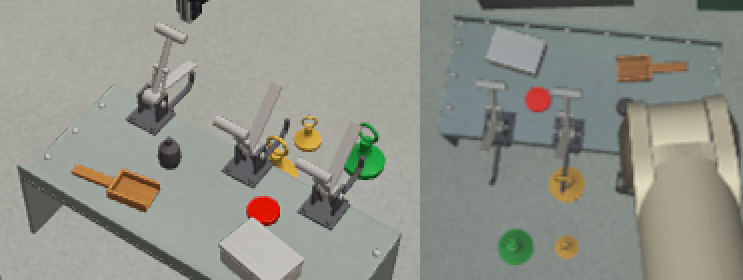

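The fingers stand in front of the closed lever's bar and the other levers are unchanged. Now I'll push it back (+x).

```bash
python3 -m handwheel '[[10,-4,0,0,0,0],[10,0,0,0,0,0],[8,0,0,0,0,0],[8,0,0,0,0,0],[8,0,0,0,0,0],[8,0,0,0,0,0]]';python3 -m handwheel '[[8,0,0,0,0,0],[8,0,0,0,0,0],[8,0,0,0,0,0],[6,0,0,0,0,0],[0,0,0,0,0,0]]'; python3 -m handwheel '[[0,0,0,0,0,0],[0,0,0,0,0,0]]'
```

```text
time_s: 3.4
ee_pos: [518.5, -53.9, 203.3]
eef_rot: [-180.0, -0.0, -4.4]
force: [-2.1, -0.6, 0.7]
gripper_width: -0.001
time_s: 3.9
ee_pos: [548.4, -56.2, 203.3]
eef_rot: [-180.0, -0.0, -4.4]
force: [-1.2, -0.1, 0.5]
gripper_width: 0.002
time_s: 4.1
ee_pos: [547.1, -56.1, 203.3]
eef_rot: [180.0, 0.0, -4.4]
force: [-0.3, -0.6, -0.0]
gripper_width: -0.002
```

```bash
python3 -m handwheel '[[0,0,-25,0,0,0],[0,0,-25,0,0,0],[10,-25,0,0,0,0],[19,-30,0,0,0,0],[20,-28,0,0,0,0],[20,-28,0,0,0,0],[20,-28,0,0,0,0],[0,0,0,0,0,0],[0,0,0,0,0,0]]'
python3 - <<'E'
from bench import *
import cv2,numpy as np
a=read_camera("scene")["color"][130:290,185:395,::-1]
cv2.imwrite("pics/e.png",cv2.resize(a,(788,600),interpolation=3))
E
```

```text
time_s: 5.0
ee_pos: [646.3, 76.6, 252.9]
eef_rot: [-180.0, 0.1, -4.3]
force: [0.0, 0.2, 0.7]
gripper_width: 0.004
```

View pics/e.png

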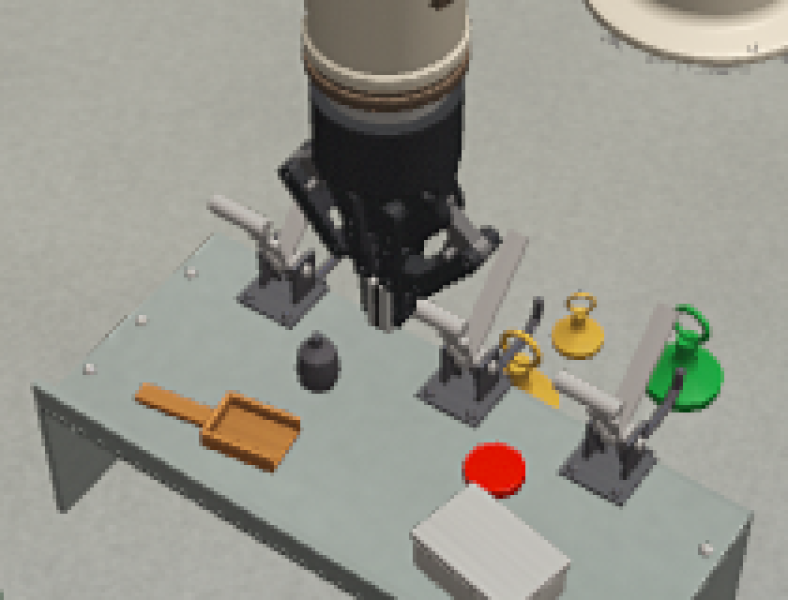

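The right lever has snapped open: its bar now leans back, at about (238,213) in the crop. The fingers are above and behind the seal bar. I'll go down and push it forward.

```bash
python3 -m handwheel '[[0,0,25,0,0,0],[0,0,25,0,0,0],[0,0,0,0,0,0],[-10,0,0,0,0,0],[-10,0,0,0,0,0],[-8,0,0,0,0,0],[-8,0,0,0,0,0],[-8,0,0,0,0,0],[-8,0,0,0,0,0]]';python3 -m handwheel '[[-8,0,0,0,0,0],[-8,0,0,0,0,0],[-8,0,0,0,0,0],[-6,0,0,0,0,0],[0,0,0,0,0,0]]'; python3 -m handwheel '[[0,0,0,0,0,0],[0,0,0,0,0,0]]'
```

```text
time_s: 5.95
ee_pos: [594.7, 79.7, 204.2]
eef_rot: [-180.0, -0.1, -4.4]
force: [1.4, -0.0, 0.9]
gripper_width: -0.002
time_s: 6.45
ee_pos: [563.7, 82.0, 203.0]
eef_rot: [180.0, 0.1, -4.3]
force: [0.5, 0.5, 0.2]
gripper_width: -0.001
time_s: 6.65
ee_pos: [565.3, 81.8, 203.3]
eef_rot: [-180.0, -0.0, -4.4]
force: [-0.6, -0.4, 0.6]
gripper_width: -0.002
```

```bash
python3 -m handwheel '[[0,0,-25,0,0,0],[0,0,-30,0,0,0],[0,20,-20,0,0,0],[0,40,0,0,0,0],[0,40,0,0,0,0],[0,40,0,0,0,0],[0,40,0,0,0,0],[0,40,0,0,0,0],[0,40,0,0,0,0],[0,30,0,0,0,0],[0,0,0,0,0,0],[0,0,0,0,0,0]]'
python3 - <<'E'
from bench import *
import cv2,numpy as np
a=read_camera("scene")["color"][150:290,185:395,::-1]; b=read_camera("top")["color"][145:275,195:345,::-1]
cv2.imwrite("pics/f.png",np.hstack([cv2.resize(a,(450,300),interpolation=3),cv2.resize(b,(346,300),interpolation=3)]))
E
```

```text
time_s: 7.85
ee_pos: [542.8, -207.9, 278.0]
eef_rot: [-180.0, 0.0, -4.5]
force: [-0.2, 0.8, 0.5]
gripper_width: -0.0
```

View pics/f.png

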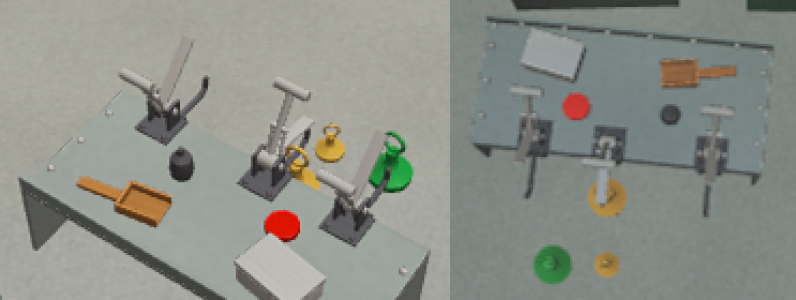

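The middle lever is now closed over the hanging matrix, and the right and left levers are open. The matrix and the other things in view have not moved, and the robot is clear.

```bash
python3 -c "from bench import *; print(finish_job())"
```

```text
the job is handed in; nothing more can be done
None
```

I did the job in the order asked and handed it in about 8 s into the 35 s limit. With the fingertips shut, I pushed the closed lever (right hook, empty) back until it snapped open. I then pushed the middle lever, on the hook carrying the larger brass matrix, forward until it snapped closed.

- **Final picture:** the middle lever is closed over the hanging matrix. The right lever is open, and so is the third one on the left, which I never touched. The matrix and the things on the shelf look unmoved. The crop left out the stamp, pin pot and ink pad, but the arm worked well away from them.
- **Measurements:** the bar heights came out at 213–214 mm against the expected 212.6 mm. The shelf angle agreed between its front edge and the bars (about -4.4°).
- **Forces:** the readings at the end of each move were no more than about 2 N. The gripper was clear of everything at the end, and no check failed or disagreed.

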